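Tuck a flashing under the lapped ceramic shingles of a studio sample panel

TASK

On the sloping sample roof panel one shingle of the lower course has been left out. Pick up the L-shaped flashing, and in that gap slide the straight edge of its flange up the roof board and under the two lapped shingles above, square to them and about 40 mm in, without lifting these shingles and without disturbing the other things on the table. The program finishes while holding: keep hold of the flashing there, pressed firmly flat on the roof board, and do not let go.

Things in the scene. Friction and masses are not known exactly. Their poses are not given: they have to be found in the camera images.
- roofboard: plywood board of the fixed sample roof panel, 296 mm (x) by 366 mm, sloping up away from the robot at 12 degrees. Origin: on its upper face, mid-width of the bare gap, straight below the tail (lower) edges of the two lapped shingles, 60 mm above the table. x up the slope, y along the courses to the left, z square out of the board
- eave (a point): mid-width of the gap at the lower end of the roof board's face (roofboard x -118 mm). The gap is 122 mm wide (y -61 to 61 mm), bare board from here up to the shingle tails and on beneath them to a closing lath at x = 122 mm. Fixed terracotta shingles 8 mm thick lie on both sides of it (x -110 to 40 mm)
- shingle_l (a joint): left of the two lapped terracotta shingles over the gap, 118 wide, 150 long, 8 mm thick, 0.32 kg (roofboard x 0 to 150, y 1 to 119 mm). Hinged by nails at its upper end, it lies by its weight, its underside 8 mm above the board. Value 0 = lying, grows as the tail is lifted (rad; 0.01 is 1.5 mm at the tail)
- shingle_r (a joint): right one of the two, the same (roofboard y -119 to -1 mm)
- flashing: loose aluminium flashing, L section, 0.15 kg, lying flange down on the table. Origin: centre of the flange's underside. Flange 100 (x) by 104 (y) by 3 mm thick; a boxed upstand 12 mm thick stands along its whole rear edge (x -50 to -38 mm), its top 36 mm above the underside: grip it across its thickness. The edge to tuck is the opposite one, x = +50 mm. z up
- corner_l (a point): left end of the flashing's edge to tuck, at the underside (flashing x +50, y +52, z 0 mm)
- corner_r (a point): right end of that edge (flashing x +50, y -52, z 0 mm)
- trim: flat aluminium cover strip without upstand, 110 x 40 mm, 5 mm thick, lying on the table; origin under its middle; not needed, leave alone
- spare_shingle: spare terracotta shingle 150 x 118 x 8 mm lying on the table; origin under its middle; leave alone
- hammer: hammer lying on the table; leave alone
- mug: clay mug, 76 mm across, 85 mm high; origin under its middle; leave alone
- glaze_jar: lidded glaze jar, 60 mm across, 65 mm high; origin under its middle; leave alone
- tape_roll: roll of tape lying flat, 96 mm across, 25 mm high; origin under its middle; leave alone
- brush: brush lying on the table; leave alone
- spatula: clay spatula lying on the table; leave alone

How it is judged:
By the outcome, as a careful person would: the job done as asked, in the order asked, and still so for the second after the job is handed in, while the arm keeps its last pose, push and grip.
It also fails if it takes over 48 s, if anything falls off the work surface, if the arm or the gripper's body presses on something with over 40 N, if the wrist force passes 120 N, or if a joint passes its speed limit or range.

ROBOT

A 6-joint arm with a two-finger parallel gripper is mounted at the origin on the work surface. World frame = base frame: x ahead of the robot, y to its left, z up, the work surface at z = 0. Lengths are in m, angles in rad, forces in N, time in s.
With the tool pointing down it reaches from about 0.35 to 0.925 m from the base axis. Payload 6.4 kg.
Tool frame: the origin (TCP) lies midway between the tips of the shut fingers; the grasp point (between the pads) lies env.hold_point_z behind it (env.hold_point_z is the distance from the TCP to the grasp point, in m); z points along the fingers, y is the line along which they close (so a half turn about z gives the same grasp; the last joint's range is limited). The gripper opens to 94 mm and grips with 3 to 60 N. Pads are 16 mm wide; open, the fingers measure 119 mm over their backs; the gripper's body (75 mm by 177 mm) begins 78 mm behind the grasp point.
Start: joints at [-1.333, 0.245, 1.558, -0, 1.339, -0.174], TCP at [0.26, -0.596, 0.205] pointing down, gripper open.
Joint ranges: [-3.13, 3.13], [-1.02, 2.26], [0.13, 2.54], [-0.95, 4.09], [0.21, 2.88], [-2.74, 2.74]. Speed limits (rad/s): [2.57, 2.57, 3.14, 3.14, 3.14, 3.14].

INTERFACE

Orientations are given as a unit quaternion [w, x, y, z].
In Python, from workcell import env, cams, close_job gives the robot as it stands.
- The arm moves only by the shell command python3 -m creep 'ROWS'. ROWS is JSON, a list of rows, each an object with "hand": the closure, from 0 (fully open) to 1 (shut); "slide": the shift along the tool's x, y, z in m, a list of three; "spin": the turn about the tool's z in degrees. A call has 1 to 5 rows; each row shifts and turns the commanded pose from where the row before left it, along the tool's axes as they then stand; what a row does not reach is not made up. A row lasts 1/8 s, in which the tool goes at most 62.5 mm and 10.7 degrees, less where a joint would pass 70% of its speed; a pose out of reach is approached as far as the arm can. A call with a gripper value outside its range is refused whole. The fingers move at their own pace and stop on an object; the grip force is fixed at half the most. Time passes only in rows, so rows that do not move let the fingers close. It gives the time, the measured TCP pose, the force, the opening and the grip force at its end, in the units of the state.
- env.state(): the state, without advancing time (a new reading comes with each control period).
- cams.read_camera(name): name is "scene" or "top"; returns (picture, depth): 480x640x3 uint8, blue, green, red; 480x640 float32, m along the optical axis (not along the pixel's ray), 0 where there is no reading.
- cams.calibration(name): a dict with "intrinsics" (3x3 intrinsics, pixels), "R" (3x3) and "t" (3): a world point X has camera coordinates R X + t. Camera axes: x right, y down, z forward; pixel columns grow to the right and rows downward; lengths in m; the calibration is good to about 2 mm. A picture is of the moment at which its call begins. calibration takes no time and is no camera call.
- close_job(): hands the job in; it is judged then, once.
The state is a dict: "clock": time; "joint_positions": joint angles; "joint_velocities": joint speeds; "joint_efforts": joint torques, N m; "eef_pos": TCP position; "tcp_rot": TCP orientation; "wrist_force": force on the tool from outside, world axes, zero at the start; "ft_torque": the same for the moment, N m; "gripper_width": finger opening in m; "grip_force": force on a finger pad.
Only numpy, scipy, OpenCV 4.12 (cv2) and the standard library are available. Lean on these libraries where they do the work, as an engineer would, in place of code of your own. Each camera call takes 0.05 s, during which the arm holds its last target. There are 200 camera calls.

## Working session

There is one attempt and no reset: what is moved stays moved. The work goes in short steps, Python scripts to look and compute and a shell command to move; the robot and the scene stay as the last step left them, time stands still between calls to the robot, and variables do not carry over. Pictures are saved under pics/ and viewed, at most 10 in all, crops included, and the job is handed in when it is done.

```bash
ls; mkdir -p pics; cat > h.py <<'E'
import numpy as np,cv2
from workcell import env,cams
from scipy.spatial.transform import Rotation as Ro
def cloud(name):
    im,d=cams.read_camera(name); c=cams.calibration(name)
    K=np.array(c["intrinsics"]);R=np.array(c["R"]);t=np.array(c["t"])
    v,u=np.mgrid[0:480,0:640]
    P=np.stack([(u-K[0,2])/K[0,0]*d,(v-K[1,2])/K[1,1]*d,d],-1)
    W=(P-t)@R; W[d<=0]=np.nan
    return im,d,W
E
python3 - <<'E'
from h import *
for n in ("scene","top"):
    im,d,W=cloud(n); cv2.imwrite(f"pics/{n}0.png",im); np.save(n+"0.npy",W)
    c=cams.calibration(n); print(n,-np.array(c["R"]).T@np.array(c["t"]))
print(env.state(),env.hold_point_z)
E
```

```text
pics
scene [ 1.12209653 -0.60508243  1.45381212]
top [0.4324332  0.0136562  1.49686027]
{'clock': 0.1, 'joint_positions': array([-1.33312845e+00,  2.45703647e-01,  1.55888645e+00, -1.37498528e-05,
        1.33870816e+00, -1.74040811e-01]), 'joint_velocities': array([-0.0002753 , -0.00179282, -0.0040888 ,  0.0003223 ,  0.0009148 ,
       -0.00119144]), 'joint_efforts': array([-1.31550628e-04, -4.16912127e+01, -3.15526736e+01,  6.85938913e-02,
        3.09222168e-02, -6.63829746e-05]), 'eef_pos': array([ 0.26002187, -0.59513374,  0.20448456]), 'tcp_rot': array([-8.52157834e-04,  9.78886031e-01,  2.04405018e-01, -3.38119328e-05]), 'wrist_force': array([ 0.1159429 , -0.22496942,  0.76975989]), 'ft_torque': array([-0.02968237, -0.00065011,  0.02886877]), 'grip_force': 0.0, 'gripper_width': 0.09408152560145554} 0.0188
```

View pics/top0.png

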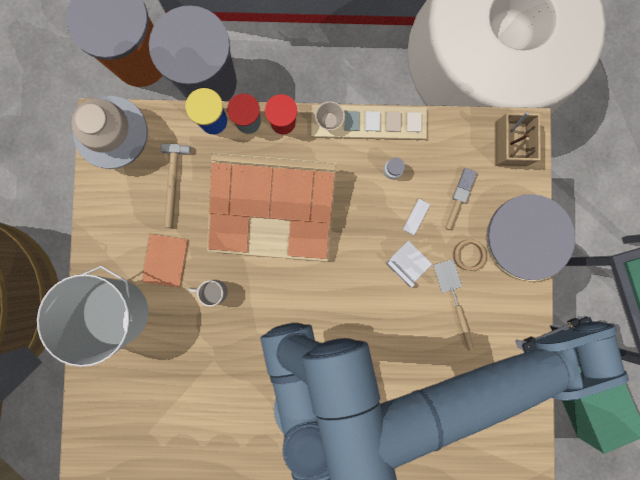

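View pics/scene0.png

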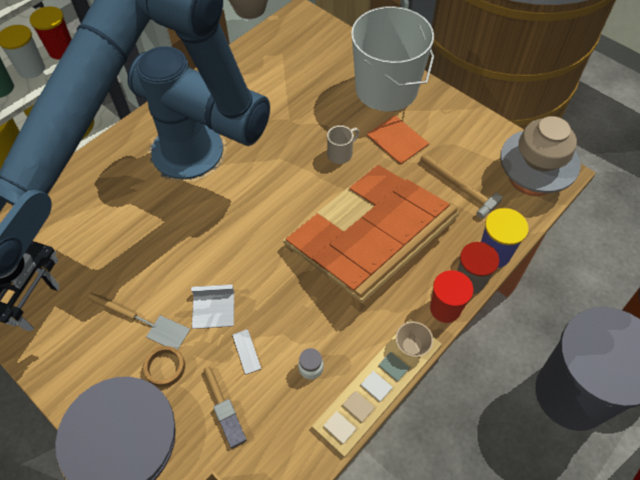

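Top view: the flashing is at about (409,263) with its upstand on the lower-left side (403,270), and the gap is at (269,238). In the scene view they are at (213,306) and (345,207). Next I fit the poses.

```bash
cat > fit.py <<'E'
from h import *
im={n:cv2.imread(f"pics/{n}0.png").astype(int) for n in("scene","top")}
W={n:np.load(n+"0.npy") for n in im}
print("table z",[np.nanmedian(W["top"][290:310,300:380,2]),np.nanmedian(W["scene"][230:260,240:270,2])])
for n,(u,v,r) in {"top":(409,263,32),"scene":(213,306,38)}.items():
    w=W[n][v-r:v+r,u-r:u+r].reshape(-1,3);c=im[n][v-r:v+r,u-r:u+r].reshape(-1,3)
    sat=c.max(1)-c.min(1); m=(sat<45)&(c.min(1)>60)
    lo=m&(w[:,2]<.012)&(w[:,2]>-.006); hi=(w[:,2]>.029)&(w[:,2]<.042)
    # drop neighbours: only largest group near median
    for k,mm in(("flange",lo),("up",hi)):
        p=w[mm]; p=p[np.linalg.norm(p[:,:2]-np.median(p[:,:2],0),axis=1)<.08]
        q=cv2.minAreaRect((p[:,:2]*1000).astype(np.float32)); print(n,k,len(p),np.round(q,1) if 0 else q,"z",np.median(p[:,2]))
# roof
for n,(u,v) in {"top":(269,236),"scene":(345,207)}.items():
    w=W[n];c=im[n]; terr=(c[...,2]-c[...,0]>75)
    reg=np.zeros(terr.shape,bool); reg[v-32:v+32,u-40:u+40]=1
    m=reg&~terr&(w[...,2]>.025)&(w[...,2]<.075)
    k,l,s,ce=cv2.connectedComponentsWithStats(m.astype(np.uint8),connectivity=4)
    i=l[v,u]; p=w[l==i]; print(n,"gap n",len(p),s[i])
    A=np.c_[p[:,:2],np.ones(len(p))];co=np.linalg.lstsq(A,p[:,2],rcond=None)[0]
    print(" slope deg",np.degrees(np.arctan(np.hypot(*co[:2]))),"dir",np.degrees(np.arctan2(co[1],co[0])),"resid",np.std(A@co-p[:,2]),"plane",co)
    print(" rect",cv2.minAreaRect((p[:,:2]*1000).astype(np.float32)), cv2.boxPoints(cv2.minAreaRect((p[:,:2]*1000).astype(np.float32))).round(1).tolist())
    # whole-roof shingles
    t=terr&(w[...,2]>.03)&(w[...,2]<.14); k,l,s,ce=cv2.connectedComponentsWithStats(t.astype(np.uint8))
    rr=l[v-40:v+40,u-60:u+60]; i=np.bincount(rr[rr>0]).argmax(); p=w[l==i]
    print(" roof",cv2.minAreaRect((p[:,:2]*1000).astype(np.float32)))
E
python3 fit.py
python3 - <<'E'
import cv2
a=cv2.imread("pics/top0.png")[145:295,200:440];b=cv2.imread("pics/scene0.png")[160:340,180:460]
a=cv2.resize(a,None,fx=3,fy=3);cv2.imwrite("pics/c1.png",a)
E
```

```text
table z [np.float64(-0.000439726253741554), np.float64(-0.0006255385653597932)]
top flange 1031 ((443.6853942871094, -313.41754150390625), (133.88624572753906, 113.16275024414062), 48.03449630737305) z 0.0027554950180830474
top up 134 ((418.25244140625, -267.66204833984375), (102.60462951660156, 11.491825103759766), 45.83170700073242) z 0.035995150776971144
scene flange 1407 ((434.8735046386719, -305.13018798828125), (128.04908752441406, 129.48440551757812), 46.800445556640625) z 0.002475362037992373
scene up 208 ((414.9391174316406, -270.1883850097656), (102.0049819946289, 16.775007247924805), 46.28773880004883) z 0.035359777499096495
top gap n 1693 [ 229  211   80   49 1693]
 slope deg 12.292345606383835 dir -5.672944293150222 resid 0.0034851604977660985 plane [ 0.21682815 -0.02153892 -0.06248774]
 rect ((529.0170288085938, 127.98150634765625), (241.60809326171875, 132.9191436767578), 86.43973541259766) [[455.20001220703125, 11.5], [587.7999877929688, 3.299999952316284], [602.9000244140625, 244.39999389648438], [470.20001220703125, 252.6999969482422]]
 roof ((595.5447998046875, 128
[... 179 characters left out ...]
d an illegal value
 ** On entry to DLASCL parameter number  4 had an illegal valueTraceback (most recent call last):
  File "fit.py", line 20, in <module>
    A=np.c_[p[:,:2],np.ones(len(p))];co=np.linalg.lstsq(A,p[:,2],rcond=None)[0]
                                        ~~~~~~~~~~~~~~~^^^^^^^^^^^^^^^^^^^^^
    x, resids, rank, s = _umath_linalg.lstsq(a, b, rcond,
                         ~~~~~~~~~~~~~~~~~~~^^^^^^^^^^^^^
                                             signature=signature)
                                             ^^^^^^^^^^^^^^^^^^^^
    raise LinAlgError("SVD did not converge in Linear Least Squares")
numpy.linalg.LinAlgError: SVD did not converge in Linear Least Squares
```

View pics/c1.png

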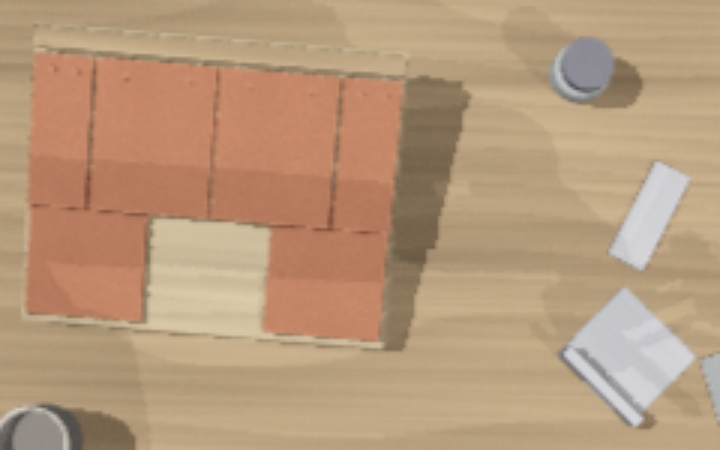

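The crop shows the gap at crop x 148–268, with the tail edge at y ≈ 218–226 and the eave at y ≈ 325–333. The upstand runs from (565,355) to (638,420). The moves can't tilt the tool. So I'll grip the upstand shallowly and let the flange pivot flat against the board. Next I refine the roof pose.

```bash
cat > roof.py <<'E'
from h import *
from scipy.optimize import minimize
im={n:cv2.imread(f"pics/{n}0.png") for n in("scene","top")}
def frame(p): return Ro.from_euler("ZY",[p[2],-12],degrees=True).as_matrix(), np.array([p[0],p[1],.06])
y,x=np.meshgrid(np.arange(-100,101,1.),np.arange(-150,60,1.))
def samp(n,p,z):
    R,o=frame(p);P=np.stack([x/1e3,y/1e3,z/1e3],-1)@R.T+o
    c=cams.calibration(n);q=P@np.array(c["R"]).T+np.array(c["t"]);q=q@np.array(c["intrinsics"]).T
    uv=(q[...,:2]/q[...,2:]).astype(np.float32)
    a=cv2.remap(im[n],uv[...,0],uv[...,1],cv2.INTER_LINEAR).astype(float)
    return a[...,2]/(a[...,0]+a[...,1]+1)
tail=x>0; side=(abs(y)>61)&(x>-110)&(x<0)
M=(tail|side).astype(float); z=np.where(tail,16.,np.where(side,8.,0.))
w=((x>-105)&(x<40)&~(tail&(abs(y)<1.5)))
def cost(p,ns):
    s=0
    for n in ns:
        a=samp(n,p,z)[w];s-=np.corrcoef(a,M[w])[0,1]
    return s
if __name__=="__main__":
  for ns in(["top"],["scene"],["top","scene"]):
    r=minimize(cost,[.543,.128,-3.5],args=(ns,),method="Nelder-Mead",options=dict(initial_simplex=[[.543,.128,-3.5],[.558,.128,-3.5],[.543,.14,-3.5],[.543,.128,-1]],xatol=1e-4,fatol=1e-5))
    print(ns,r.x,r.fun)
    R,o=frame(r.x)
    for n in im:
        B=(np.load(n+"0.npy")-o)@R*1e3
        for k,(a,b,c,d) in dict(gap=(-100,-15,-50,50),shl=(10,100,10,110),shr=(10,100,-110,-10),sideL=(-100,-10,70,100)).items():
            m=(B[...,0]>a)&(B[...,0]<b)&(B[...,1]>c)&(B[...,1]<d)&(B[...,2]>-30)
            print(n,k,np.round(np.median(B[m][:,2]),2),end=" ")
    print()
E
python3 roof.py
```

```text
['top'] [ 0.57635276  0.1283069  -3.66370567] -0.9754579202856366
scene gap 0.25 scene shl 16.27 scene shr 16.15 scene sideL 8.67 top gap -0.93 top shl 15.23 top shr 15.13 top sideL 6.92 
['scene'] [ 0.57206664  0.13203822 -3.01822042] -0.8956954298076871
scene gap -0.68 scene shl 15.21 scene shr 15.36 scene sideL 7.57 top gap -1.8 top shl 14.13 top shr 14.33 top sideL 5.95 
['top', 'scene'] [ 0.57498628  0.12952122 -3.55156828] -1.8523690879919243
scene gap -0.05 scene shl 15.93 scene shr 15.88 scene sideL 8.41 top gap -1.21 top shl 14.86 top shr 14.83 top sideL 6.61
```

```bash
python3 -m creep '[{"hand":0,"slide":[0,0,0],"spin":-10},{"hand":0,"slide":[0,0,0],"spin":-10},{"hand":0,"slide":[0,0,0],"spin":-2.2}]'
```

```text
clock: 0.48
eef_pos: [0.2601, -0.5953, 0.2048]
tcp_rot: [-0.001, 0.921, 0.39, 0.0]
wrist_force: [0.3, 0.1, 0.3]
gripper_width: 0.094
grip_force: 0.0
```

```bash
python3 -m creep '[{"hand":0,"slide":[0.049,-0.0163,0],"spin":0},{"hand":0,"slide":[0.049,-0.0163,0],"spin":0},{"hand":0,"slide":[0.049,-0.0163,0],"spin":0},{"hand":0,"slide":[0.049,-0.0163,0],"spin":0},{"hand":0,"slide":[0.049,-0.0163,0],"spin":0}]'
python3 -m creep '[{"hand":0,"slide":[0.049,-0.0163,0],"spin":0},{"hand":0,"slide":[0.049,-0.0163,0],"spin":0},{"hand":0,"slide":[0,0,0],"spin":0},{"hand":0,"slide":[0,0,0],"spin":0}]'
```

```text
clock: 1.1
eef_pos: [0.3729, -0.3614, 0.205]
tcp_rot: [-0.0, 0.921, 0.389, 0.0]
wrist_force: [0.5, 0.2, 0.9]
gripper_width: 0.0942
grip_force: 0.0
clock: 1.6
eef_pos: [0.4173, -0.2706, 0.2053]
tcp_rot: [0.0, 0.921, 0.389, -0.0]
wrist_force: [-1.0, -0.8, -0.0]
gripper_width: 0.0937
grip_force: 0.0
```

```bash
python3 -m creep '[{"hand":0,"slide":[0,0.001,0.055],"spin":0},{"hand":0,"slide":[0,0,0.055],"spin":0},{"hand":0,"slide":[0,0,0.045],"spin":0},{"hand":0,"slide":[0,0,0.034],"spin":0},{"hand":0,"slide":[0,0,0],"spin":0}]'
python3 -m creep '[{"hand":1,"slide":[0,0,0],"spin":0},{"hand":1,"slide":[0,0,0],"spin":0},{"hand":1,"slide":[0,0,0],"spin":0},{"hand":1,"slide":[0,0,0],"spin":0},{"hand":1,"slide":[0,0,0],"spin":0}]'
```

```text
clock: 2.22
eef_pos: [0.4158, -0.2704, 0.0138]
tcp_rot: [-0.003, 0.922, 0.388, -0.001]
wrist_force: [0.3, 0.5, -0.4]
gripper_width: 0.0941
grip_force: 0.0
clock: 2.85
eef_pos: [0.4184, -0.271, 0.0167]
tcp_rot: [0.0, 0.921, 0.389, 0.0]
wrist_force: [0.6, -1.2, -0.4]
gripper_width: 0.0474
grip_force: 0.0
```

```bash
python3 -m creep '[{"hand":1,"slide":[0,0,0],"spin":0},{"hand":1,"slide":[0,0,0],"spin":0},{"hand":1,"slide":[0,0,0],"spin":0},{"hand":1,"slide":[0,0,0],"spin":0},{"hand":1,"slide":[0,0,0],"spin":0}]'
python3 -m creep '[{"hand":1,"slide":[0,0,-0.03],"spin":0},{"hand":1,"slide":[0,0,-0.06],"spin":0},{"hand":1,"slide":[0,0,-0.06],"spin":0},{"hand":1,"slide":[0,0,0],"spin":0},{"hand":1,"slide":[0,0,0],"spin":0}]'
```

```text
clock: 3.48
eef_pos: [0.4181, -0.2707, 0.0164]
tcp_rot: [-0.0, 0.921, 0.389, -0.0]
wrist_force: [-1.3, 1.2, 1.9]
gripper_width: 0.0117
grip_force: 30.0
clock: 4.1
eef_pos: [0.4177, -0.2704, 0.1654]
tcp_rot: [-0.001, 0.921, 0.389, -0.0]
wrist_force: [0.2, 0.9, -1.5]
gripper_width: 0.0117
grip_force: 30.0
```

```bash
cat > meas.py <<'E'
from h import *
import sys
tag=sys.argv[1]; s=env.state(); q=s["tcp_rot"]; R=Ro.from_quat(np.r_[q[1:],q[0]]).as_matrix(); o=s["eef_pos"]
for n in("top","scene"):
    im,d,W=cloud(n); cv2.imwrite(f"pics/{n}{tag}.png",im); B=(W-o)@R*1e3; c=im.astype(int)
    m=(B[...,2]>0)&(B[...,2]<40)&(abs(B[...,0])<75)&(B[...,1]>20)&(B[...,1]<110)&(c.max(2)-c.min(2)<50)
    p=B[m]
    if len(p)<50: print(n,len(p)); continue
    A=np.c_[p[:,:2],np.ones(len(p))]; co=np.linalg.lstsq(A,p[:,2],rcond=None)[0]
    r=p[:,2]-A@co; g=abs(r)<6; co=np.linalg.lstsq(A[g],p[g,2],rcond=None)[0]
    print(n,len(p),"top face z at y=0: %.1f, z slope x,y deg %.1f %.1f"%(co[2],*np.degrees(np.arctan(co[:2]))))
    # front edge & sides
    xs=np.arange(-45,46,5); e=np.array([[x,p[abs(p[:,0]-x)<3,1].max()] for x in xs if (abs(p[:,0]-x)<3).sum()>3])
    f=np.polyfit(e[:,0],e[:,1],1); print("  front edge y %.1f yaw %.2f; x range"%(f[1],np.degrees(np.arctan(f[0]))),np.percentile(p[:,0],[.5,99.5]))
E
python3 meas.py 1; python3 -c "
import cv2,numpy as np
a=cv2.imread('pics/top1.png')[180:330,330:480];b=cv2.imread('pics/scene1.png')[220:370,130:330]
cv2.imwrite('pics/c2.png',cv2.resize(np.hstack([a,b]),None,fx=2.2,fy=2.2))"
```

```text
top 244 top face z at y=0: 12.6, z slope x,y deg 0.0 0.8
  front edge y 92.5 yaw 2.00; x range [23.20100438 53.09270348]
scene 1222 top face z at y=0: 14.8, z slope x,y deg 0.1 0.2
  front edge y 92.7 yaw 0.34; x range [-52.28345841  49.56917421]
```

View pics/c2.png

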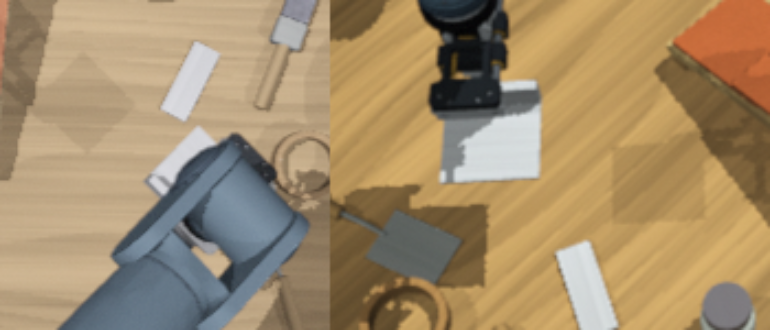

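Both views agree that the flashing is held square: front edge 93 mm ahead of the TCP, underside 16 mm below it. Next I carry it over the gap.

```bash
python3 -m creep '[{"hand":1,"slide":[0.025,-0.019,0],"spin":0},{"hand":1,"slide":[0.041,-0.031,0],"spin":0},{"hand":1,"slide":[0.041,-0.031,0],"spin":0},{"hand":1,"slide":[0.041,-0.031,0],"spin":0},{"hand":1,"slide":[0.041,-0.031,0],"spin":0}]'
python3 -m creep '[{"hand":1,"slide":[0.041,-0.031,0],"spin":0},{"hand":1,"slide":[0.041,-0.031,0],"spin":0},{"hand":1,"slide":[0.041,-0.031,0],"spin":0},{"hand":1,"slide":[0.014,-0.012,0],"spin":0},{"hand":1,"slide":[0,0,0],"spin":0}]'
python3 -m creep '[{"hand":1,"slide":[0,0,0],"spin":-8.1},{"hand":1,"slide":[0,0,0],"spin":-8.1},{"hand":1,"slide":[0,0,0],"spin":-8.1},{"hand":1,"slide":[0,0,0],"spin":-8.1},{"hand":1,"slide":[0,0,0],"spin":-8.2}]'
python3 -m creep '[{"hand":1,"slide":[0,0,0],"spin":0},{"hand":1,"slide":[0,0,0],"spin":0}]'
cat > rel.py <<'E'
from h import *
s=env.state(); q=s["tcp_rot"]; R=Ro.from_quat(np.r_[q[1:],q[0]]).as_matrix()
h=np.radians(-3.55); d=s["eef_pos"]-[.575,.1295,0]
print("horiz ahead/left mm",np.round([1e3*(d[0]*np.cos(h)+d[1]*np.sin(h)),1e3*(-d[0]*np.sin(h)+d[1]*np.cos(h))],1),"z",round(d[2]*1e3,1),"tool y yaw",np.degrees(np.arctan2(R[1,1],R[0,1])).round(2),"tilt",np.degrees(R[:2,2]).round(2),"F",s["wrist_force"].round(1),"q6",s["joint_positions"][5].round(2))
E
python3 rel.py
```

```text
clock: 4.82
eef_pos: [0.4464, -0.0338, 0.1645]
tcp_rot: [-0.001, 0.921, 0.389, -0.001]
wrist_force: [0.4, -0.2, -1.4]
gripper_width: 0.0119
grip_force: 30.0
clock: 5.45
eef_pos: [0.4665, 0.1365, 0.1645]
tcp_rot: [-0.001, 0.921, 0.39, -0.002]
wrist_force: [1.3, -0.4, -0.8]
gripper_width: 0.0116
grip_force: 30.0
clock: 6.08
eef_pos: [0.4672, 0.1343, 0.1652]
tcp_rot: [-0.001, 0.728, 0.686, -0.001]
wrist_force: [-0.5, -0.2, -1.7]
gripper_width: 0.0118
grip_force: 30.0
clock: 6.32
eef_pos: [0.4675, 0.135, 0.1658]
tcp_rot: [-0.0, 0.73, 0.683, -0.0]
wrist_force: [-0.3, -0.9, -1.3]
gripper_width: 0.0116
grip_force: 30.0
horiz ahead/left mm [-107.7   -1.1] z 165.8 tool y yaw -3.78 tilt [-0.06 -0.01] F [-0.3 -0.9 -1.3] q6 0.11
```

```bash
python3 -m creep '[{"hand":1,"slide":[0.001,0,0.03],"spin":0},{"hand":1,"slide":[0,0,0.03],"spin":0},{"hand":1,"slide":[0,0,0.02],"spin":0},{"hand":1,"slide":[0,0,0.004],"spin":0},{"hand":1,"slide":[0,0,0],"spin":0}]'; python3 rel.py; python3 meas.py 2;  python3 -c "
import cv2,numpy as np
a=cv2.imread('pics/top2.png')[180:300,200:340];b=cv2.imread('pics/scene2.png')[150:270,270:430]
cv2.imwrite('pics/c3.png',cv2.resize(np.hstack([a,b]),None,fx=2.6,fy=2.6))"
```

```text
clock: 6.95
eef_pos: [0.4681, 0.1366, 0.0828]
tcp_rot: [0.0, 0.729, 0.684, 0.0]
wrist_force: [0.5, -0.6, -0.3]
gripper_width: 0.0117
grip_force: 30.0
horiz ahead/left mm [-107.1    0.4] z 82.8 tool y yaw -3.65 tilt [0.02 0.  ] F [ 0.5 -0.6 -0.3] q6 0.11
top 325 top face z at y=0: 12.4, z slope x,y deg 0.0 4.2
  front edge y 88.7 yaw -26.15; x range [-60.57519694  59.79848224]
scene 932 top face z at y=0: 13.7, z slope x,y deg 0.7 -0.5
  front edge y 93.9 yaw -0.67; x range [-54.84837233  63.14087192]
```

View pics/c3.png

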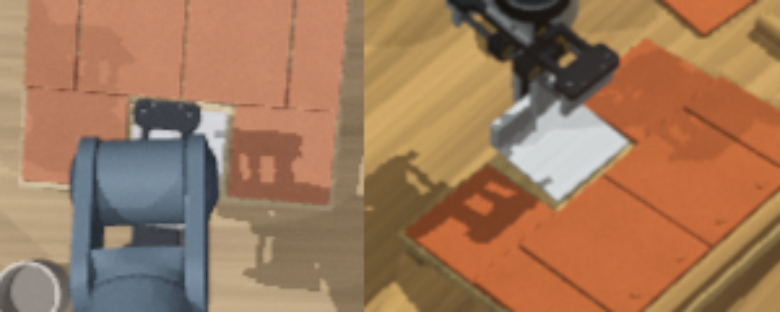

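The views show the flange inside the gap, its edge just short of and parallel to the tails. Now I lower it to contact.

```bash
python3 -m creep '[{"hand":1,"slide":[0,0,0.006],"spin":0},{"hand":1,"slide":[0,0,0.004],"spin":0},{"hand":1,"slide":[0,-0.0005,0.003],"spin":0},{"hand":1,"slide":[0,0,0],"spin":0}]'; python3 rel.py
python3 -m creep '[{"hand":1,"slide":[0,-0.001,0.004],"spin":0},{"hand":1,"slide":[0,0,0],"spin":0}]'; python3 rel.py
```

```text
clock: 7.55
eef_pos: [0.4673, 0.1368, 0.0701]
tcp_rot: [-0.0, 0.729, 0.685, -0.0]
wrist_force: [-5.6, -0.1, 6.8]
gripper_width: 0.012
grip_force: 30.3
horiz ahead/left mm [-107.9    0.6] z 70.1 tool y yaw -3.59 tilt [-0.02 -0.01] F [-5.6 -0.1  6.8] q6 0.11
clock: 7.8
eef_pos: [0.4666, 0.1369, 0.0663]
tcp_rot: [0.0, 0.729, 0.685, 0.0]
wrist_force: [-5.7, 0.1, 7.7]
gripper_width: 0.0123
grip_force: 30.8
horiz ahead/left mm [-108.6    0.7] z 66.3 tool y yaw -3.59 tilt [0.03 0.  ] F [-5.7  0.1  7.7] q6 0.11
```

```bash
python3 -m creep '[{"hand":1,"slide":[0,-0.001,0.003],"spin":0},{"hand":1,"slide":[0,-0.0005,0.003],"spin":0},{"hand":1,"slide":[0,0,0],"spin":0}]'; python3 rel.py
python3 -m creep '[{"hand":1,"slide":[0,-0.0005,0.003],"spin":0},{"hand":1,"slide":[0,0,0],"spin":0}]'; python3 rel.py
```

```text
clock: 8.18
eef_pos: [0.4658, 0.137, 0.0606]
tcp_rot: [0.001, 0.729, 0.685, 0.001]
wrist_force: [-4.5, 0.3, 7.7]
gripper_width: 0.0133
grip_force: 31.1
horiz ahead/left mm [-109.5    0.7] z 60.6 tool y yaw -3.59 tilt [ 0.11 -0.  ] F [-4.5  0.3  7.7] q6 0.11
clock: 8.43
eef_pos: [0.4654, 0.137, 0.0577]
tcp_rot: [0.001, 0.729, 0.685, 0.001]
wrist_force: [-4.1, -0.3, 7.7]
gripper_width: 0.0136
grip_force: 31.7
horiz ahead/left mm [-109.8    0.7] z 57.7 tool y yaw -3.58 tilt [ 0.13 -0.  ] F [-4.1 -0.3  7.7] q6 0.11
```

```bash
python3 -m creep '[{"hand":1,"slide":[0,-0.0005,0.003],"spin":0},{"hand":1,"slide":[0,0,0],"spin":0}]'; python3 rel.py
python3 -m creep '[{"hand":1,"slide":[0,0,0.0015],"spin":0},{"hand":1,"slide":[0,0,0],"spin":0}]'; python3 rel.py
```

```text
clock: 8.68
eef_pos: [0.4652, 0.137, 0.0549]
tcp_rot: [0.001, 0.729, 0.685, 0.001]
wrist_force: [-4.8, -0.3, 9.4]
gripper_width: 0.0144
grip_force: 32.4
horiz ahead/left mm [-110.     0.7] z 54.9 tool y yaw -3.58 tilt [ 0.17 -0.01] F [-4.8 -0.3  9.4] q6 0.11
clock: 8.93
eef_pos: [0.4651, 0.137, 0.0534]
tcp_rot: [0.001, 0.729, 0.685, 0.001]
wrist_force: [-5.1, -0.4, 8.7]
gripper_width: 0.014
grip_force: 32.3
horiz ahead/left mm [-110.1    0.7] z 53.4 tool y yaw -3.58 tilt [ 0.16 -0.01] F [-5.1 -0.4  8.7] q6 0.11
```

```bash
python3 meas.py 3;  python3 -c "
import cv2,numpy as np
b=cv2.imread('pics/scene3.png')[150:270,270:430]
cv2.imwrite('pics/c4.png',cv2.resize(b,None,fx=4.5,fy=4.5,interpolation=cv2.INTER_CUBIC))"
```

```text
top 197 top face z at y=0: 11.5, z slope x,y deg -0.4 -6.7
  front edge y 87.0 yaw -14.05; x range [-60.36586606  59.23666418]
scene 467 top face z at y=0: 10.9, z slope x,y deg 0.6 -7.5
  front edge y 77.6 yaw 1.25; x range [-53.76629596  58.37122554]
```

View pics/c4.png

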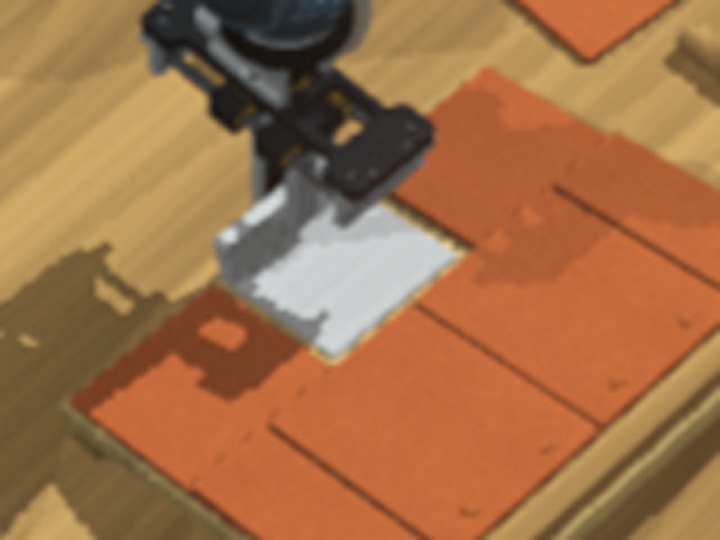

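The nose rests on the board just short of the tails, and the flange has turned about 7° so far. I keep pressing.

```bash
python3 -m creep '[{"hand":1,"slide":[0,-0.0003,0.002],"spin":0},{"hand":1,"slide":[0,0,0],"spin":0}]'; python3 rel.py
python3 -m creep '[{"hand":1,"slide":[0,-0.0003,0.002],"spin":0},{"hand":1,"slide":[0,0,0],"spin":0}]'; python3 rel.py;python3 -m creep '[{"hand":1,"slide":[0,-0.0003,0.002],"spin":0},{"hand":1,"slide":[0,0,0],"spin":0}]'; python3 rel.py; python3 meas.py 4
```

```text
clock: 9.28
eef_pos: [0.4651, 0.137, 0.0521]
tcp_rot: [0.001, 0.729, 0.685, 0.001]
wrist_force: [-6.1, -1.3, 12.5]
gripper_width: 0.0147
grip_force: 31.6
horiz ahead/left mm [-110.2    0.7] z 52.1 tool y yaw -3.57 tilt [ 0.16 -0.02] F [-6.1 -1.3 12.5] q6 0.12
clock: 9.52
eef_pos: [0.4652, 0.137, 0.0519]
tcp_rot: [0.001, 0.729, 0.685, 0.001]
wrist_force: [-12.4, -1.9, 26.6]
gripper_width: 0.0147
grip_force: 31.8
horiz ahead/left mm [-110.1    0.7] z 51.9 tool y yaw -3.56 tilt [ 0.12 -0.04] F [-12.4  -1.9  26.6] q6 0.12
clock: 9.78
eef_pos: [0.4653, 0.1371, 0.0517]
tcp_rot: [0.001, 0.729, 0.685, 0.0]
wrist_force: [-17.3, -1.7, 40.9]
gripper_width: 0.0149
grip_force: 31.5
horiz ahead/left mm [-110.     0.7] z 51.7 tool y yaw -3.54 tilt [ 0.09 -0.05] F [-17.3  -1.7  40.9] q6 0.12
top 137 top face z at y=0: 12.9, z slope x,y deg -0.0 -8.4
  front edge y 70.7 yaw -8.59; x range [-60.43071625  59.75065702]
scene 369 top face z at y=0: 9.1, z slope x,y deg 0.1 -6.5
  front edge y 75.3 yaw -8.70; x range [-53.63233731  61.4935268 ]
```

```bash
python3 -m creep '[{"hand":1,"slide":[0,0,-0.0025],"spin":0},{"hand":1,"slide":[0,0,0],"spin":0}]'; python3 rel.py
cat > chk.py <<'E'
from h import *
from roof import frame
import sys
tag=sys.argv[1]; R,o=frame([.575,.1295,-3.55])
for n in("scene","top"):
    im,d,W=cloud(n); cv2.imwrite(f"pics/{n}{tag}.png",im); B=(W-o)@R*1e3; c=im.astype(int)
    g=(c.max(2)-c.min(2)<45)&(B[...,2]>-8)&(B[...,2]<14)&(abs(B[...,1])<58)
    for x in range(-105,10,10):
        m=g&(abs(B[...,0]-x)<5); p=B[m]
        if m.sum()>8: print(n,x,m.sum(),"z med %.1f  y %.0f..%.0f"%(np.median(p[:,2]),p[:,1].min(),p[:,1].max()), "zL %.1f zR %.1f"%(np.median(p[p[:,1]>0,2]),np.median(p[p[:,1]<0,2])))
    for k,s in(("shl",1),("shr",-1)):
        m=(B[...,0]>5)&(B[...,0]<60)&(B[...,1]*s>10)&(B[...,1]*s<110)&(B[...,2]>8)&(B[...,2]<30)&(c[...,2]-c[...,0]>60); print(n,k,np.median(B[m][:,2]).round(2))
    gg=g&(B[...,0]>-60)&(B[...,0]<10); p=B[gg]
    e=np.array([[y,np.percentile(p[abs(p[:,1]-y)<3,0],98)] for y in range(-48,49,6) if (abs(p[:,1]-y)<3).sum()>5]); 
    if len(e)>3: print(n,"front edge x:",e.round(0).tolist())
E
python3 chk.py 5
```

```text
clock: 10.12
eef_pos: [0.4652, 0.137, 0.0518]
tcp_rot: [0.001, 0.729, 0.685, 0.001]
wrist_force: [-7.8, -1.7, 19.7]
gripper_width: 0.015
grip_force: 30.4
horiz ahead/left mm [-110.1    0.7] z 51.8 tool y yaw -3.57 tilt [ 0.22 -0.02] F [-7.8 -1.7 19.7] q6 0.12
scene -105 72 z med 5.4  y -53..33 zL 4.1 zR 5.9
scene -95 84 z med 2.8  y -52..30 zL 3.2 zR 2.8
scene -85 83 z med 2.1  y -54..58 zL 1.1 zR 2.6
scene -75 100 z med 2.7  y -53..55 zL 2.9 zR 2.4
scene -65 107 z med 2.6  y -53..57 zL 2.6 zR 2.8
scene -55 104 z med 2.7  y -55..54 zL 2.9 zR 2.3
scene -45 104 z med 3.1  y -52..55 zL 3.4 zR 2.9
scene -35 111 z med 2.2  y -54..56 zL 1.7 zR 2.6
scene -25 111 z med 2.9  y -51..56 zL 2.4 zR 2.9
scene -15 82 z med 3.0  y -50..54 zL 3.1 zR 3.0
scene shl 16.32
scene shr 16.0
scene front edge x: [[-48.0, -13.0], [-42.0, -17.0], [-36.0, -14.0], [-30.0, -14.0], [-24.0, -15.0], [-18.0, -14.0], [-12.0, -13.0], [-6.0, -15.0], [0.0, -16.0], [6.0, -14.0], [12.0, -15.0], [18.0, -13.0], [24.0, -13.0], [30.0, -14.0], [36.0, -13.0], [42.0, -16.0], [48.0, -15.0]]
top -105 9 z med 1.0  y -58..-52 zL nan zR 1.0
top -95 9 z med -1.4  y -57..-51 zL nan zR -1.4
top -85 12 z med -0.2  y -56..-50 zL nan zR -0.2
top -75 10 z med 1.2  y -56..-46 zL nan zR 1.2
top -65 14 z med 2.8  y -55..-42 zL nan zR 2.8
top -55 38 z med 1.2  y -57..58 zL 1.0 zR 1.5
top -45 81 z med 1.6  y -56..58 zL 1.9 zR 1.0
top -35 43 z med 1.9  y -56..53 zL 0.9 zR 2.0
top -25 33 z med 2.4  y -55..-28 zL nan zR 2.4
top -15 40 z med 2.3  y -54..57 zL -0.8 zR 2.3
top -5 13 z med -0.0  y -17..52 zL 1.8 zR -2.1
top shl 14.88
top shr 14.98
top front edge x: [[-48.0, -11.0], [-42.0, -11.0], [-36.0, -11.0], [-30.0, -11.0], [-24.0, -13.0], [6.0, -42.0], [12.0, -41.0], [18.0, -7.0], [24.0, -7.0], [30.0, -14.0], [48.0, -4.0]]
  return _methods._mean(a, axis=axis, dtype=dtype,
  ret = ret.dtype.type(ret / rcount)
```

The flange is flat (about 2.7 mm over its whole length), square and centred. Its nose is at about -13 mm, so it needs to slide 53 mm up the slope.

```bash
python3 -m creep '[{"hand":1,"slide":[0,0.003,-0.0006],"spin":0},{"hand":1,"slide":[0,0.003,-0.0006],"spin":0},{"hand":1,"slide":[0,0.0038,-0.0009],"spin":0},{"hand":1,"slide":[0,0,0],"spin":0}]'; python3 rel.py
```

```text
clock: 10.72
eef_pos: [0.4653, 0.137, 0.0515]
tcp_rot: [-0.007, 0.729, 0.685, -0.008]
wrist_force: [-34.1, -0.6, 38.5]
gripper_width: 0.0155
grip_force: 31.1
horiz ahead/left mm [-110.     0.7] z 51.5 tool y yaw -3.53 tilt [-1.24 -0.03] F [-34.1  -0.6  38.5] q6 0.11
```

```bash
python3 -m creep '[{"hand":1,"slide":[0,0,-0.002],"spin":0},{"hand":1,"slide":[0,0,-0.001],"spin":0},{"hand":1,"slide":[0,0,0],"spin":0}]'; python3 rel.py
python3 -m creep '[{"hand":1,"slide":[0,0,-0.001],"spin":0},{"hand":1,"slide":[0,0,0],"spin":0}]'; python3 rel.py
```

```text
clock: 11.1
eef_pos: [0.4726, 0.1365, 0.0537]
tcp_rot: [-0.0, 0.729, 0.685, -0.0]
wrist_force: [-3.3, 0.2, 3.8]
gripper_width: 0.0148
grip_force: 28.7
horiz ahead/left mm [-102.6    0.6] z 53.7 tool y yaw -3.6 tilt [-0.01  0.01] F [-3.3  0.2  3.8] q6 0.11
clock: 11.35
eef_pos: [0.4728, 0.1363, 0.0545]
tcp_rot: [-0.0, 0.729, 0.684, 0.0]
wrist_force: [-3.2, 0.7, 2.5]
gripper_width: 0.0149
grip_force: 28.3
horiz ahead/left mm [-102.4    0.5] z 54.5 tool y yaw -3.61 tilt [0. 0.] F [-3.2  0.7  2.5] q6 0.11
```

```bash
python3 -m creep '[{"hand":1,"slide":[0,0,0.001],"spin":0},{"hand":1,"slide":[0,0,0],"spin":0}]'; python3 rel.py
python3 -m creep '[{"hand":1,"slide":[0,0.002,-0.0005],"spin":0},{"hand":1,"slide":[0,0.003,-0.0006],"spin":0},{"hand":1,"slide":[0,0,0],"spin":0}]'; python3 rel.py; python3 chk.py 6 2>/dev/null | grep scene
```

```text
clock: 11.6
eef_pos: [0.4728, 0.1363, 0.0536]
tcp_rot: [0.0, 0.729, 0.684, 0.0]
wrist_force: [-3.4, 0.2, 4.0]
gripper_width: 0.0149
grip_force: 28.8
horiz ahead/left mm [-102.4    0.5] z 53.6 tool y yaw -3.61 tilt [ 0. -0.] F [-3.4  0.2  4. ] q6 0.11
clock: 11.98
eef_pos: [0.4782, 0.136, 0.0548]
tcp_rot: [0.0, 0.729, 0.684, 0.0]
wrist_force: [-4.1, 1.2, 2.3]
gripper_width: 0.0152
grip_force: 28.7
horiz ahead/left mm [-97.    0.4] z 54.8 tool y yaw -3.61 tilt [ 0.05 -0.  ] F [-4.1  1.2  2.3] q6 0.11
scene -95 39 z med 5.5  y -55..33 zL 5.0 zR 5.5
scene -85 90 z med 3.9  y -55..31 zL 1.8 zR 4.4
scene -75 78 z med 3.0  y -55..32 zL 2.9 zR 3.0
scene -65 94 z med 2.3  y -53..57 zL 1.6 zR 3.2
scene -55 107 z med 2.5  y -53..54 zL 2.5 zR 2.5
scene -45 103 z med 2.8  y -51..55 zL 2.8 zR 2.9
scene -35 110 z med 3.5  y -54..56 zL 3.4 zR 3.6
scene -25 107 z med 2.8  y -54..56 zL 2.8 zR 2.6
scene -15 102 z med 3.2  y -54..51 zL 3.7 zR 3.1
scene -5 12 z med 5.9  y -51..40 zL 7.0 zR 5.1
scene shl 15.75
scene shr 15.78
scene front edge x: [[-48.0, -14.0], [-42.0, -12.0], [-36.0, -11.0], [-30.0, -9.0], [-24.0, -11.0], [-18.0, -14.0], [-12.0, -11.0], [-6.0, -11.0], [0.0, -12.0], [6.0, -14.0], [12.0, -9.0], [18.0, -10.0], [24.0, -14.0], [30.0, -11.0], [36.0, -10.0], [42.0, -10.0], [48.0, -15.0]]
```

```bash
python3 -m creep '[{"hand":1,"slide":[0,0.003,-0.0001],"spin":0},{"hand":1,"slide":[0,0.004,-0.0008],"spin":0},{"hand":1,"slide":[0,0.003,-0.0006],"spin":0},{"hand":1,"slide":[0,0,0],"spin":0}]'; python3 rel.py
python3 -m creep '[{"hand":1,"slide":[0,0.003,-0.0006],"spin":0},{"hand":1,"slide":[0,0.004,-0.0008],"spin":0},{"hand":1,"slide":[0,0.003,-0.0006],"spin":0},{"hand":1,"slide":[0,0,0],"spin":0}]'; python3 rel.py; python3 chk.py 7 2>/dev/null | egrep "sh|scene"|grep -v front
```

```text
clock: 12.58
eef_pos: [0.4866, 0.1356, 0.0564]
tcp_rot: [-0.001, 0.729, 0.685, -0.001]
wrist_force: [-9.4, 0.2, 9.0]
gripper_width: 0.0152
grip_force: 29.3
horiz ahead/left mm [-88.6   0.6] z 56.4 tool y yaw -3.6 tilt [-0.2   0.01] F [-9.4  0.2  9. ] q6 0.11
clock: 13.08
eef_pos: [0.4964, 0.135, 0.0585]
tcp_rot: [-0.001, 0.729, 0.685, -0.001]
wrist_force: [-10.2, 0.5, 10.4]
gripper_width: 0.0151
grip_force: 29.4
horiz ahead/left mm [-78.8   0.7] z 58.5 tool y yaw -3.6 tilt [-0.23  0.01] F [-10.2   0.5  10.4] q6 0.11
scene -75 60 z med 4.5  y -55..33 zL 1.9 zR 5.9
scene -65 86 z med 3.5  y -54..33 zL 2.9 zR 3.7
scene -55 80 z med 2.8  y -52..24 zL 3.0 zR 2.7
scene -45 94 z med 2.5  y -54..56 zL 1.7 zR 3.0
scene -35 114 z med 3.0  y -56..57 zL 2.7 zR 3.6
scene -25 99 z med 2.7  y -54..58 zL 2.6 zR 2.7
scene -15 109 z med 3.1  y -54..51 zL 3.3 zR 3.1
scene -5 12 z med 5.6  y -45..43 zL 6.1 zR 4.3
scene shl 16.03
scene shr 16.0
top shl 15.15
top shr 14.81
```

```bash
python3 -m creep '[{"hand":1,"slide":[0,0.003,-0.0007],"spin":0},{"hand":1,"slide":[0,0.004,-0.0009],"spin":0},{"hand":1,"slide":[0,0.003,-0.0006],"spin":0},{"hand":1,"slide":[0,0,0],"spin":0}]'; python3 rel.py
python3 -m creep '[{"hand":1,"slide":[0,0.003,-0.0007],"spin":0},{"hand":1,"slide":[0,0.004,-0.0009],"spin":0},{"hand":1,"slide":[0,0.003,-0.0006],"spin":0},{"hand":1,"slide":[0,0,0],"spin":0}]'; python3 rel.py
cat > up.py <<'E'
from h import *
from roof import frame
R,o=frame([.575,.1295,-3.55])
for n in("scene","top"):
    im,d,W=cloud(n); cv2.imwrite(f"pics/{n}9.png",im); B=(W-o)@R*1e3; c=im.astype(int)
    g=(c.max(2)-c.min(2)<50)&(abs(B[...,1])<58)&(abs(B[...,1])>22)&(abs(B[...,2]-36)<3)&(B[...,0]<-20)
    p=B[g]; print(n,len(p))
    if len(p)>8:
        for s in(1,-1):
            k=p[p[:,1]*s>0]
            if len(k)>4: print("  side",s,len(k),"x 5/50/95:",np.percentile(k[:,0],[5,50,95]).round(1),"y",k[:,1].min().round(1),k[:,1].max().round(1),"z",np.median(k[:,2]).round(1))
        if len(k)<len(p): print("  yaw deg",np.degrees(np.arctan(np.polyfit(p[:,1],p[:,0],1)[0])).round(2))
E
python3 up.py;  python3 chk.py 8 2>/dev/null | egrep "sh|scene"|grep -v front
python3 -c "
import cv2
b=cv2.imread('pics/scene9.png')[150:270,270:430]
cv2.imwrite('pics/c5.png',cv2.resize(b,None,fx=4.5,fy=4.5,interpolation=cv2.INTER_CUBIC))"
```

```text
clock: 13.68
eef_pos: [0.5067, 0.1344, 0.0606]
tcp_rot: [-0.001, 0.729, 0.685, -0.001]
wrist_force: [-7.8, 0.5, 9.3]
gripper_width: 0.0149
grip_force: 29.3
horiz ahead/left mm [-68.4   0.6] z 60.6 tool y yaw -3.6 tilt [-0.18  0.01] F [-7.8  0.5  9.3] q6 0.11
clock: 14.18
eef_pos: [0.517, 0.1337, 0.0629]
tcp_rot: [-0.001, 0.729, 0.685, -0.001]
wrist_force: [-7.0, 1.2, 7.3]
gripper_width: 0.0147
grip_force: 29.2
horiz ahead/left mm [-58.1   0.6] z 62.9 tool y yaw -3.6 tilt [-0.13  0.01] F [-7.   1.2  7.3] q6 0.1
scene 45
  side 1 10 x 5/50/95: [-1209.9 -1201.7  -565.3] y 26.4 47.6 z 35.5
  side -1 35 x 5/50/95: [-60.1 -52.6 -47. ] y -52.6 -22.2 z 35.9
  yaw deg -85.52
top 14
  side -1 14 x 5/50/95: [-482.3 -459.9  -55.4] y -55.5 -50.0 z 35.7
scene -55 34 z med 5.5  y -54..35 zL -2.6 zR 5.6
scene -45 107 z med 3.5  y -54..34 zL 3.3 zR 4.3
scene -35 74 z med 3.1  y -52..28 zL 3.2 zR 2.7
scene -25 91 z med 2.9  y -54..54 zL 2.6 zR 3.0
scene -15 104 z med 3.6  y -55..54 zL 3.6 zR 3.5
scene -5 14 z med 6.9  y -51..31 zL 5.9 zR 7.1
scene shl 16.11
scene shr 15.9
top shl 14.74
top shr 14.84
```

View pics/c5.png

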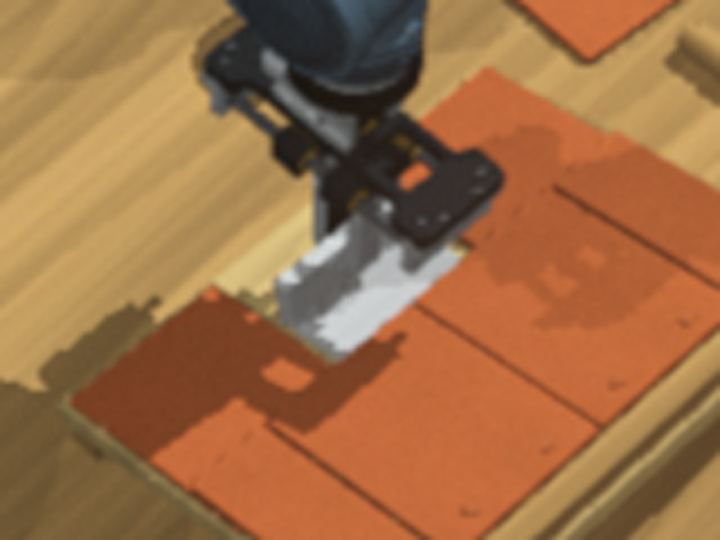

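The flange is under both shingles, which are not lifted. The upstand spans x from -60 to -47 mm, so it is tucked in about 40 mm. Now I press it firmly.

```bash
python3 -m creep '[{"hand":1,"slide":[0,0,0.001],"spin":0},{"hand":1,"slide":[0,0,0.001],"spin":0},{"hand":1,"slide":[0,0,0],"spin":0},{"hand":1,"slide":[0,0,0],"spin":0}]'; python3 rel.py
```

```text
clock: 14.88
eef_pos: [0.517, 0.1337, 0.0628]
tcp_rot: [-0.001, 0.729, 0.685, -0.001]
wrist_force: [-14.5, -0.5, 20.9]
gripper_width: 0.0151
grip_force: 29.9
horiz ahead/left mm [-58.1   0.6] z 62.8 tool y yaw -3.58 tilt [-0.18 -0.01] F [-14.5  -0.5  20.9] q6 0.1
```

```bash
python3 -m creep '[{"hand":1,"slide":[0,0,0],"spin":0},{"hand":1,"slide":[0,0,0],"spin":0}]'; python3 chk.py 10 2>/dev/null | grep scene|grep -v front; python3 rel.py; python3 -c "
from workcell import close_job; print(close_job())"
```

```text
clock: 15.12
eef_pos: [0.517, 0.1337, 0.0627]
tcp_rot: [-0.001, 0.729, 0.685, -0.001]
wrist_force: [-14.9, -0.4, 20.9]
gripper_width: 0.015
grip_force: 29.9
scene -55 37 z med 5.0  y -56..35 zL 1.4 zR 6.9
scene -45 106 z med 3.6  y -53..36 zL 3.1 zR 3.9
scene -35 72 z med 3.6  y -54..27 zL 4.1 zR 3.6
scene -25 105 z med 2.5  y -53..56 zL 1.3 zR 3.5
scene -15 99 z med 3.1  y -55..53 zL 2.9 zR 3.8
scene shl 15.9
scene shr 15.79
horiz ahead/left mm [-58.1   0.6] z 62.8 tool y yaw -3.58 tilt [-0.18 -0.01] F [-13.8   0.3  21.8] q6 0.1
the job is handed in; nothing more can be done
None
```

The flashing is tucked about 40 mm under both shingles, square to them and without lifting them, and is held flat on the board with about 23 N; the job was handed in at about 15 s of the 48 s.

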